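Find the spindle's flat and hold the control collar on it

TASK

The control head on the bridge console needs its brass collar back. Feel the bare steel spindle between the fingers to find its two flats and turn it so that a flat faces the yellow mark on the housing; then take the brass collar from the tray, slip it over the spindle with its red set-screw on that flat, facing the yellow mark, and press the collar down until the orange sprung seat is well past half of its travel. Finish while still gripping the collar and holding it down there for the screw to be tightened, and leave everything else where it is.

Things in the scene. Friction and masses are not known exactly. Their poses are not given: they have to be found in the camera images.
- housing: Control head: fixed dark grey box 130 x 130 mm, 34 mm high, with a round aluminium plate on top (80 mm wide, top at 40 mm). Origin: centre of its underside, right under the spindle. A yellow bar on its top (30 x 12 mm) lies on its own +x side: its own +x points from the spindle towards the yellow mark. z up.
- spindle_top (a point): Centre of the top end of the upright steel spindle on the housing, 95 mm above the console; axes as the housing's, they do NOT turn with the spindle. Spindle: 24 mm round with two opposite parallel flats 14 mm apart (each 19.5 mm wide) along its whole length, a double D seen from above; top 3 mm tapered. It turns either way, stiffly (0.06 N m), and stays where left.
- spindle_mid (a point): Spindle's axis 80 mm above the console, half-way up its bare part (56 to 95 mm); axes as the housing's. Where the flats face at the start is not given: look at its end, or feel: fingers closed level on the round read 24 mm, squarely on the flats 14 mm, in between when up to 54 degrees off square: 24 mm x cos(54.3 degrees minus the angle off).
- seat (a joint): How far the orange sprung seat is pressed down, m: 0 at rest, 0.010 at its stop. Flat ring round the spindle, 48 mm outside, 29 mm inside; its top is 56 mm above the console at rest. It takes 4 N to start moving and 11 N at the stop, and springs back when let go.
- collar_mid (a point): Middle of the loose brass collar, on its axis, 13 mm above its underside. Collar: 44 mm outside, bore 28 mm, 26 mm high, about 0.15 kg. z up; its own +x points to its red set-screw; a short red line on its top also shows the screw's side. It starts upright in one of three places in the tray.
- screw (a point): Outer end of the collar's red set-screw, 25.5 mm from the collar's axis along its own +x, at half height; the head stands out 3.5 mm. The screw's tip, 10 mm wide and 22 mm high, stands into the bore to 8.5 mm from the axis, so the collar goes over the spindle only with the screw over a flat (about 14 degrees of play either way).
- tray: Shallow grey parts tray, fixed, 120 (its x) x 300 (its y) mm; rim 11 mm high, floor 4 mm thick. Origin: centre of its underside. The three parts stand on its floor about 95 mm apart along its y.
- spacer_mid (a point): Middle of a black plastic spacer ring in the tray, 44 mm outside, 28 mm bore, 26 mm high, without screw. Not needed; leave it.
- cap_mid (a point): Middle of a white knob cap in the tray, 32 mm wide, 30 mm high. Not needed; leave it.
- screwdriver_grip (a point): Handle of a red screwdriver lying on the console. Leave it.
- radio: Black hand radio lying on the console, 55 x 120 x 35 mm, with an aerial. Origin: centre of its underside. Leave it.
- torch: Yellow torch lying on the console, 160 mm long, 40 mm thick at its head. Origin: under the middle of its barrel. Leave it.
- mug: Blue mug, 80 mm wide, 90 mm high. Origin: centre of its underside. Leave it.

How it is judged (in metres and radians):
On the way:
1. the fingers close on the bare spindle (contact force between the fingers and housing above 2 N and distance between the grasp point and spindle_top below 0.05 m and horizontal distance between collar_mid and spindle_top above 0.08 m), for 0.1 s.
At the end, for the whole second after the job is handed in: Collar round the spindle (axes within 5 mm, upright within 7 degrees, middle under 66.5 mm above the console), screw end within 7.5 mm of the line to the yellow mark, seat down more than 5 mm of 10, fingers gripping the collar with over 3 N, at rest (horizontal distance between collar_mid and spindle_top below 0.005 m and z of collar_mid in the frame of housing below 0.0665 m and angle between collar_mid's own z axis and vertical below 0.12 rad and x of screw in the frame of housing above 0.018 m and y of screw in the frame of housing between -0.0075 and 0.0075 m and value of joint seat above 0.005 m and contact force between the fingers and collar above 3 N and linear speed of collar below 0.02 m/s); the arm keeps its last pose, push and grip.
It fails at once if another loose thing is moved by more than 30 mm (distance of any of spacer_mid, cap_mid, screwdriver_grip, radio, torch, mug from where it was at the start of the episode above 0.03 m).
It also fails if it takes over 72 s, if anything falls off the work surface, if the arm or the gripper's body presses on something with over 40 N, if the wrist force passes 120 N, or if a joint passes its speed limit or range.

ROBOT

A 6-joint arm with a two-finger parallel gripper is mounted at the origin on the work surface. World frame = base frame: x ahead of the robot, y to its left, z up, the work surface at z = 0. Lengths are in m, angles in degrees, forces in N, time in s.
With the tool pointing down it reaches from about 0.375 to 0.9 m from the base axis. Payload 3.1 kg.
Tool frame: the origin (TCP) lies between the finger pads; the fingertips stand 17 mm ahead of it and the grasp point (between the pads) lies 2 mm behind it (tcp_to_tips is the distance from the TCP to the fingertips, in m); z points along the fingers, y is the line along which they close (so a half turn about z gives the same grasp; the last joint's range is limited). The gripper opens to 85 mm and grips with 20 to 120 N. Pads are 22 mm wide; open, the fingers measure 114 mm over their backs; the gripper's body (76 mm by 85 mm) begins 54 mm behind the grasp point. The pads swing forward as they close: fully open they stand 13 mm farther back than shut.
Start: joints at [-86.431, 30.224, 82.088, -0, 67.689, -10.227], TCP at [0.149, -0.607, 0.248] pointing down, gripper open.
Joint ranges: [-176.69, 176.69], [-43.24, 126.21], [12.49, 139.97], [-82, 262], [0, 151.66], [-163.58, 163.58]. Speed limits (degrees/s): [159.86, 159.86, 180, 180, 180, 180].

INTERFACE

Orientations are given as [roll, pitch, yaw] about the fixed x, y, z axes, in that order (R = Rz(yaw) Ry(pitch) Rx(roll)).
In Python, from plant import read_state, get_image, finish_job, tcp_to_tips gives the robot as it stands.
- The arm moves only by the tool jog_arm, never from a script. Its argument "moves" is text: rows parted by semicolons, each of 7 numbers parted by spaces: the turn, a rotation vector about the world's x, y, z in rad, then the shift along the world's x, y, z in cm, then the opening, from 0 (shut) to 1 (fully open). A call has 1 to 5 rows; each row is the pose to reach, as a shift and turn from the pose commanded when the call began; what a row does not reach only later rows make up. A row lasts 1/8 s, in which the tool goes at most 62.5 mm and 10.7 degrees, less where a joint would pass 70% of its speed; a pose out of reach is approached as far as the arm can. A call with a gripper value outside its range is refused whole. The fingers move at their own pace and stop on an object; "force" is the grip in N (left out, the last holds). Time passes only in rows, so rows that repeat a pose let the fingers close. It gives the time, the measured TCP pose, the force, the opening and the grip force at its end, in the units of the state.
- read_state(): the state, without advancing time (a new reading comes with each control period).
- get_image(name): name is "scene" or "top"; returns a dict with "img" (384x512x3 uint8, blue, green, red), "vertical_fov" (degrees; the focal length in pixels is half the picture's height over the tangent of half this angle, whatever the lens; pixels are square), "cx", "cy" (the principal point, pixels), "k1" (the pictures are not rectified: a ray, as slopes to the right and down, at radius r is drawn at 1 + k1 r^2 times it, then the intrinsics apply), "rvec" (rotation vector, rad) and "tvec" (3), from world to camera coordinates, as OpenCV has them. Camera axes: x right, y down, z forward; pixel columns grow to the right and rows downward; lengths in m; the calibration is good to about 2 mm. A picture is of the moment at which its call begins. There is no depth.
- finish_job(): hands the job in; it is judged then, once.
The state is a dict: "time": time; "joint_pos": joint angles; "joint_vel": joint speeds; "joint_efforts": joint torques, N m; "position": TCP position; "tcp_rot": TCP orientation; "wrist_force": force on the tool from outside, world axes, zero at the start; "wrist_torque": the same for the moment, N m; "grip_width": opening from 0.0 (shut) to 1.0 (fully open); "grip_force": force on a finger pad.
Only numpy, scipy, OpenCV 4.12 (cv2) and the standard library are available. Lean on these libraries where they do the work, as an engineer would, in place of code of your own. Each camera call takes 0.05 s, during which the arm holds its last target. There are 200 camera calls.

## Working session

There is one attempt and no reset: what is moved stays moved. The work goes in short steps, Python scripts to look and compute and a tool call to move; the robot and the scene stay as the last step left them, time stands still between calls to the robot, and variables do not carry over. Pictures are saved under pics/ and viewed, at most 10 in all, crops included, and the job is handed in when it is done.

Besides the shell and the picture viewer there is one more tool, called as name(argument=value, ...) on one line, values as JSON. jog_arm: Moves the arm, as the interface text tells. Its arguments: {"type":"object","properties":{"moves":{"type":"string"},"force":{"type":"number"}},"required":["moves"]}

```bash
mkdir -p pics; ls
cat > h.py <<'E'
import numpy as np, cv2
from plant import read_state, get_image, finish_job, tcp_to_tips
def cam(n):
    d=get_image(n); f=192/np.tan(np.radians(d["vertical_fov"])/2)
    d["f"]=f; d["R"]=cv2.Rodrigues(np.array(d["rvec"],float))[0]; d["t"]=np.array(d["tvec"],float).ravel()
    d["C"]=-d["R"].T@d["t"]; return d
def ray(d,u,v):
    a=np.array([(u-d["cx"])/d["f"],(v-d["cy"])/d["f"]]); s=a.copy()
    for _ in range(20): s=a/(1+d["k1"]*(s@s))
    return d["R"].T@np.array([s[0],s[1],1])
def onz(d,u,v,z):
    r=ray(d,u,v); return d["C"]+r*(z-d["C"][2])/r[2]
def proj(d,p):
    c=d["R"]@np.array(p)+d["t"]; s=c[:2]/c[2]; s=s*(1+d["k1"]*(s@s)); return s*d["f"]+[d["cx"],d["cy"]]
E
python3 - <<'E'
from h import *
print(read_state(), tcp_to_tips)
for n in("top","scene"):
    d=cam(n); print(n,d["C"],d["f"]); cv2.imwrite(f"pics/{n}0.png",cv2.resize(d["img"],(800,600)))
E
```

```text
pics
{'time': 0.0, 'joint_pos': array([-8.64313812e+01,  3.02797230e+01,  8.21588220e+01,  1.14611560e-03,
        6.76883285e+01, -1.02278666e+01]), 'joint_vel': array([ 0.01720292,  0.03120073,  0.01869429,  0.06653744, -0.03640721,
       -0.10905316]), 'joint_efforts': array([ 2.92249133e-03, -4.42343438e+01, -1.78024453e+01,  5.20840433e-05,
        8.44779366e-03,  1.84891185e-06]), 'position': array([ 0.14902986, -0.60625565,  0.24731194]), 'tcp_rot': array([-1.79875331e+02, -2.35705721e-02,  1.37960234e+01]), 'wrist_force': array([-0.11768092, -1.03616201,  0.4410227 ]), 'wrist_torque': array([ 0.00687085, -0.00121482,  0.02750238]), 'grip_force': 0.0, 'grip_width': 1.0010973674616988} 0.017
top [0.40037967 0.00326222 1.18591524] 369.1781071313507
scene [ 1.2220929  -0.69164637  0.69638919] 364.3154635445708
```

View pics/top0.png

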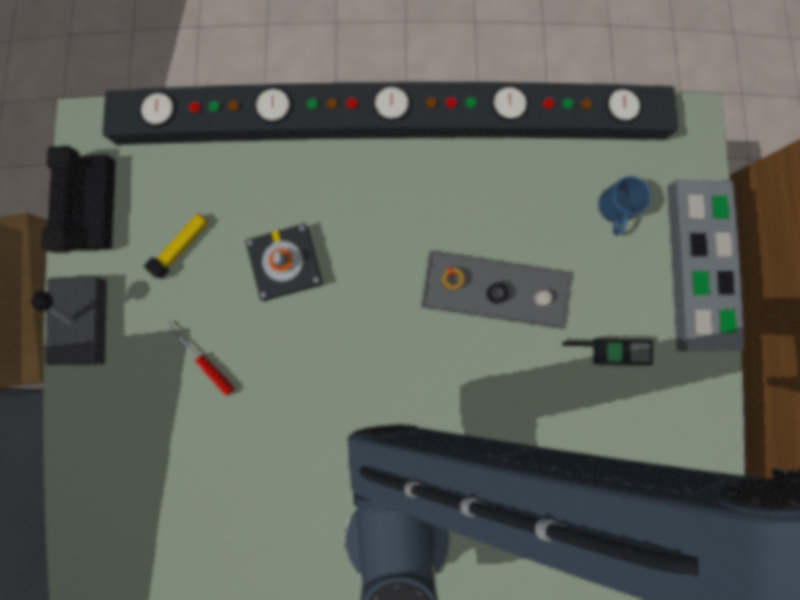

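View pics/scene0.png

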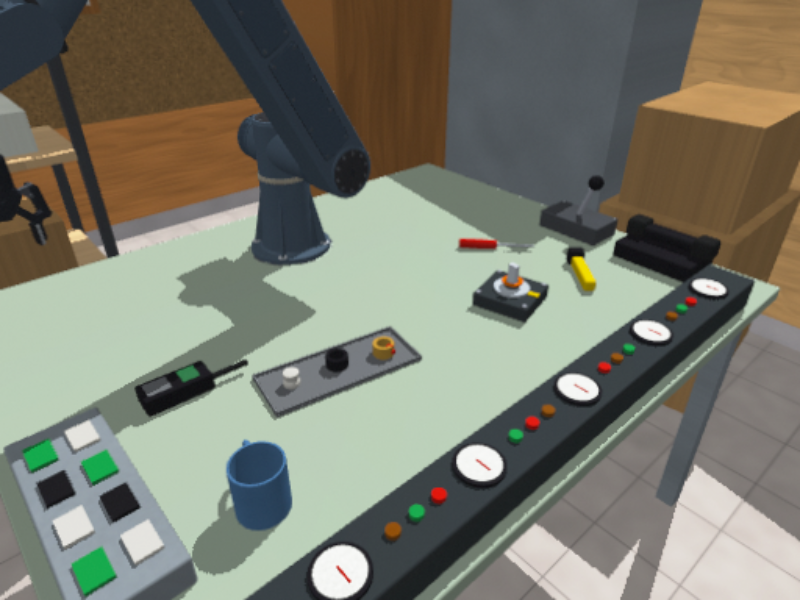

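The top view shows the housing at about (283,262) with its yellow bar up and to the left at (276,237). The tray is at about (497,288), with the collar at (453,278) as the leftmost part. The scene view shows the collar at (383,347) with a red screw on its right. Next I'll measure by colour and take enlarged crops.

Run:
```python
from h import *
d=cam("top"); im=d["img"]; s=cam("scene")
def cen(d,box,f,z):
    x0,y0,x1,y1=box; hsv=cv2.cvtColor(d["img"],cv2.COLOR_BGR2HSV)[y0:y1,x0:x1].astype(int)
    m=f(hsv[...,0],hsv[...,1],hsv[...,2]); v,u=np.nonzero(m); 
    if len(u)==0: print("none"); return
    p=(u.mean()+x0,v.mean()+y0); print(len(u),np.round(p,2),np.round(onz(d,*p,z),4)); return onz(d,*p,z)
hb=(145,135,215,200)
y=cen(d,hb,lambda h,s,v:(h>20)&(h<33)&(s>140)&(v>110),.034)
cen(d,hb,lambda h,s,v:(h>4)&(h<19)&(s>120),.056)
# plate outline: bright low-sat + orange region
cb=(270,160,312,200)
c=cen(d,cb,lambda h,s,v:(h>10)&(h<30)&(s>110),.03)
r=cen(d,cb,lambda h,s,v:((h<7)|(h>172))&(s>120),.025)
# housing dark contour
hsv=cv2.cvtColor(im,cv2.COLOR_BGR2HSV); 
m=np.zeros(im.shape[:2],np.uint8); b=m.copy(); b[135:200,145:215]=1
m=((hsv[...,2]<75)&(b>0)).astype(np.uint8)
cs=max(cv2.findContours(m,0,2)[0],key=cv2.contourArea); q=cv2.minAreaRect(cs); print(q, onz(d,*q[0],.034))
A=cv2.resize(im[135:200,150:215],(520,520),interpolation=cv2.INTER_CUBIC)
B=s["img"][160:210,300:355]; B=cv2.resize(B,(280,254),interpolation=cv2.INTER_CUBIC)
D=cv2.resize(s["img"][205:240,225:280],(280,178),interpolation=cv2.INTER_CUBIC)
T=cv2.resize(im[160:200,270:312],(280,266),interpolation=cv2.INTER_CUBIC)[:88+178]
o=np.zeros((600,800,3),np.uint8); o[:520,:520]=A; o[:254,520:]=B; o[254:432,520:]=D; o[432:,520:]=T[:168]
cv2.imwrite("pics/crop1.png",o)
```

```text
26 [176.15 150.54] [0.6181 0.2388 0.034 ]
85 [180.53 166.89] [0.5624 0.2202 0.056 ]
117 [289.54 177.85] [ 0.527  -0.1189  0.03  ]
5 [288.4 173.6] [ 0.5412 -0.1161  0.025 ]
((182.018798828125, 167.44309997558594), (40.08879470825195, 41.617889404296875), 74.57783508300781) [0.56376983 0.21973767 0.034     ]
```

View pics/crop1.png

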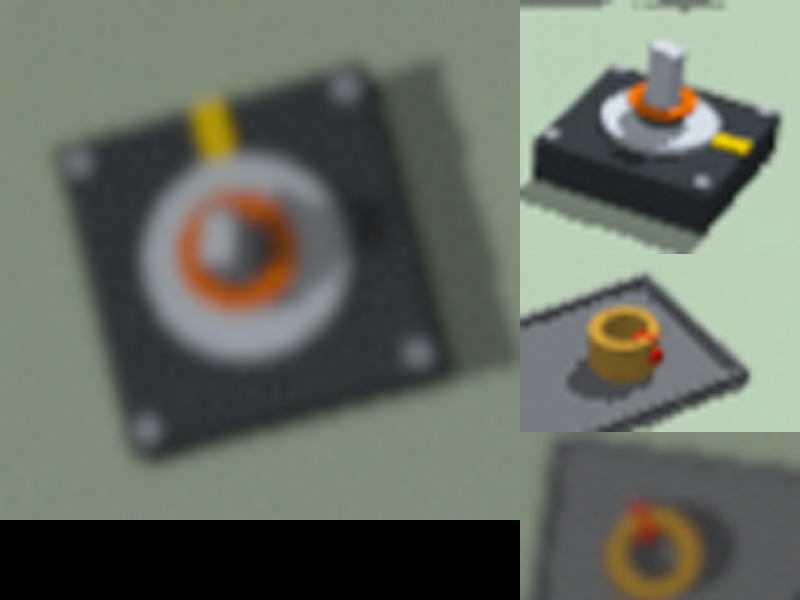

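The crop shows four corner screws, giving a housing yaw of about 15°, with the yellow bar towards the top. The spindle's end looks elongated up the picture. The collar's screw points up and slightly left, at (640,515) against the collar centre at (655,553). Now I'll refine these numbers using both views.

Run:
```python
from h import *
def cams(n):
    ds=[cam(n) for _ in range(4)]; d=ds[0]; d["img"]=np.mean([x["img"] for x in ds],0).astype(np.uint8); return d
T=cams("top"); S=cams("scene"); K=8
def ell(d,box,f,name,z,fill=True):
    x0,y0,x1,y1=box; c=cv2.resize(d["img"][y0:y1,x0:x1],None,fx=K,fy=K,interpolation=cv2.INTER_CUBIC)
    h,s,v=[a.astype(int) for a in cv2.split(cv2.cvtColor(c,cv2.COLOR_BGR2HSV))]
    m=f(h,s,v).astype(np.uint8); cs=[c for c in cv2.findContours(m,0,2)[0] if cv2.contourArea(c)>60]
    for k in sorted(cs,key=cv2.contourArea)[-4:]:
        k=cv2.convexHull(k) if fill else k
        e=cv2.fitEllipse(k); q=np.array(e[0]); u=(q+.5)/K-.5+[x0,y0]
        print(name,cv2.contourArea(k)/K/K,"ax",np.round(np.array(e[1])/K,2),"ang",round(e[2]),"px",np.round(u,2),np.round(onz(d,*u,z),4))
hb=(150,135,215,200); cb=(270,160,312,200); hs=(300,160,355,210); cs=(225,205,280,240)
orange=lambda h,s,v:((h>3)&(h<19)&(s>110)&(v>60))
ell(T,hb,orange,"T ring",.056); ell(S,hs,orange,"S ring",.056)
yel=lambda h,s,v:(h>20)&(h<33)&(s>130)&(v>90)
ell(T,hb,yel,"T yel",.034); ell(S,hs,yel,"S yel",.034)
ell(T,hb,lambda h,s,v:(v>105)&(s<40),"T bright",.034)
ell(T,cb,lambda h,s,v:(s>110),"T collar",.030)
ell(S,cs,lambda h,s,v:(s>110)&(v>120),"S collar",.030)
red=lambda h,s,v:((h<6)|(h>172))&(s>110)
ell(T,cb,red,"T red",.030); ell(S,cs,red,"S red",.017)
```

```text
T ring 160.0546875 ax [14.23 14.75] ang 76 px [179.44 166.03] [0.5652 0.2237 0.056 ]
S ring 83.9453125 ax [ 8.97 13.48] ang 96 px [327.52 179.12] [0.5688 0.2201 0.056 ]
T yel 31.8359375 ax [6.39 6.89] ang 164 px [176.32 150.66] [0.6177 0.2383 0.034 ]
S yel 25.5859375 ax [4.58 8.23] ang 97 px [341.2  187.94] [0.6161 0.2394 0.034 ]Traceback (most recent call last):
  File "<stdin>", line 18, in <module>
  File "<stdin>", line 11, in ell
cv2.error: OpenCV(4.12.0) /io/opencv/modules/imgproc/src/shapedescr.cpp:361: error: (-201:Incorrect size of input array) There should be at least 5 points to fit the ellipse in function 'fitEllipseNoDirect'
```

Run:
```python
from h import *
T=cam("top"); S=cam("scene"); K=8
def ell(d,box,f,name,z):
    x0,y0,x1,y1=box; c=cv2.resize(d["img"][y0:y1,x0:x1],None,fx=K,fy=K,interpolation=cv2.INTER_CUBIC)
    h,s,v=[a.astype(int) for a in cv2.split(cv2.cvtColor(c,cv2.COLOR_BGR2HSV))]
    m=f(h,s,v).astype(np.uint8); out=[]
    for k in sorted([c for c in cv2.findContours(m,0,2)[0] if cv2.contourArea(c)>60],key=cv2.contourArea)[-6:]:
        k=cv2.convexHull(k); (q,w,a)=cv2.minAreaRect(k); u=(np.array(q)+.5)/K-.5+[x0,y0]
        print(name,cv2.contourArea(k)/K/K,"ax",np.round(np.array(w)/K,2),"ang",round(a,1),"px",np.round(u,2),np.round(onz(d,*u,z),4))
hb=(150,135,215,200); cb=(270,160,312,200); cs=(225,205,280,240)
ell(T,hb,lambda h,s,v:(v>95)&(s<35),"T bright",.034)
ell(T,hb,lambda h,s,v:(v<75),"T dark",.034)
ell(T,cb,lambda h,s,v:(s>110),"T collar",.030)
ell(S,cs,lambda h,s,v:(s>110)&(v>120),"S collar",.030)
red=lambda h,s,v:((h<6)|(h>172))&(s>110)
ell(T,cb,red,"T red",.030); ell(S,cs,red,"S red",.017)
cv2.imwrite("pics/c2.png",np.hstack([cv2.resize(T["img"][160:200,270:310],(400,400),interpolation=cv2.INTER_CUBIC),cv2.resize(S["img"][205:245,225:265],(400,400),interpolation=cv2.INTER_CUBIC)]))
# housing edge directions in world
p=[onz(T,150+(x+.5)/8-.5,135+(y+.5)/8-.5,.034) for x,y in[(77,162),(346,88),(418,353),(147,428)]]
p=np.array(p)[:,:2]; print(p,p.mean(0)); 
for a,b in[(2,1),(3,0)]: e=p[b]-p[a]; print(np.degrees(np.arctan2(e[1],e[0])))
for a,b in[(1,0),(2,3)]: e=p[b]-p[a]; print(np.degrees(np.arctan2(e[1],e[0]))-90)
```

```text
T bright 4208.765625 ax [64.88 64.88] ang 90.0 px [182. 167.] [0.5652 0.2198 0.034 ]
T dark 10.1875 ax [4.5  2.88] ang 90.0 px [182.   165.69] [0.5694 0.2198 0.034 ]
T dark 1648.0625 ax [40.43 41.84] ang 74.8 px [182.03 167.42] [0.5638 0.2197 0.034 ]
T collar 162.671875 ax [14.03 14.37] ang 26.6 px [289.75 178.  ] [ 0.5265 -0.1196  0.03  ]
S collar 117.796875 ax [15.25  9.54] ang 9.5 px [245.64 219.7 ] [ 0.5332 -0.1228  0.03  ]
T red 1.234375 ax [0.75 2.38] ang 90.0 px [287.25 170.69] [ 0.5499 -0.1122  0.03  ]
T red 2.9296875 ax [1.52 2.96] ang 82.9 px [288.82 175.42] [ 0.5348 -0.1168  0.03  ]
S red 4.671875 ax [2.12 2.74] ang 45.0 px [251.59 224.53] [ 0.5505 -0.1139  0.017 ]
[[0.60524573 0.29296106]
 [0.6332661  0.18585131]
 [0.52730713 0.15712378]
 [0.49911601 0.263983  ]] [0.56623374 0.22497979]
15.16933307819921
15.271998250704918
14.660282184699838
14.77879428213636
```

View pics/c2.png

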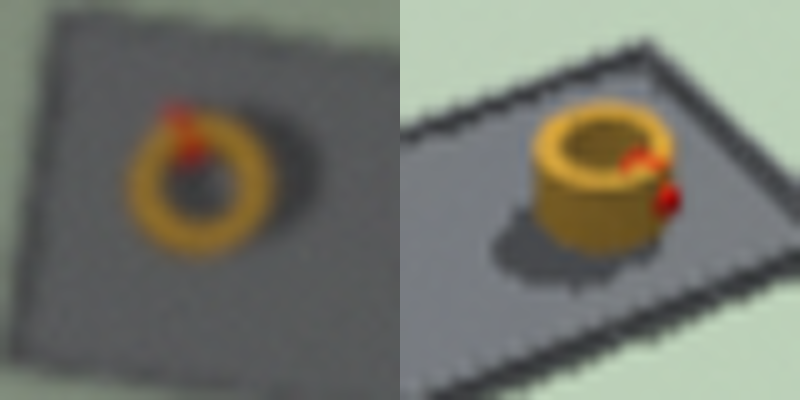

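The collar's screw points at a yaw of about 14.5°, and the collar centre is near (0.528, -0.120). The housing yaw is 15°, with the spindle near (0.566, 0.2235). I'll move over the spindle now.

jog_arm(moves="0 0 0.021 18 25 0 1;0 0 0.021 35 41 0 1;0 0 0.021 35 41 0 1;0 0 0.021 35 41 0 1;0 0 0.021 35 41 0 1", force=20)

```text
time: 1.32
position: [0.3511, -0.3665, 0.2486]
tcp_rot: [179.9, -0.0, 15.0]
wrist_force: [0.8, -0.7, -1.2]
grip_width: 0.999
grip_force: 0.0
```

```bash
python3 -c "
from h import *
s=read_state();print(s['time'],s['position'],s['tcp_rot'],s['joint_pos'])"
```

```text
1.325 [ 0.35114137 -0.36651231  0.24864626] [ 1.79941209e+02 -2.89053751e-02  1.49680963e+01] [-5.88653672e+01  2.11646222e+01  9.87396218e+01  1.31514030e-02
  6.00312419e+01  1.61599882e+01]
```

jog_arm(moves="0 0 0 15 16.5 0 1;0 0 0 15 16.5 0 1;0 0 0 15 16.5 0 1;0 0 0 15 16.5 0 1;0 0 0 18 35 0 1")

```text
time: 1.95
position: [0.5125, -0.1415, 0.2487]
tcp_rot: [179.8, -0.2, 14.9]
wrist_force: [1.7, -0.1, -0.6]
grip_width: 0.997
grip_force: 0.0
```

jog_arm(moves="0 0 0 4 25 0 1;0 0 0 4 25 0 1;0 0 0 4 25 0 1;0 0 0 4 25 0 1;0 0 0 4 25 0 1")

```text
time: 2.58
position: [0.55, 0.113, 0.2485]
tcp_rot: [-180.0, -0.1, 15.4]
wrist_force: [-0.1, -1.2, 0.6]
grip_width: 1.0
grip_force: 0.0
```

jog_arm(moves="0 0 0 1.4 10.5 -6 1;0 0 0 1.4 10.5 -6 1;0 0 0 1.4 10.5 -6 1;0 0 0 1.4 10.5 -6 1;0 0 0 1.4 10.5 -6 1")

```text
time: 3.2
position: [0.5647, 0.2122, 0.1893]
tcp_rot: [180.0, -0.1, 14.9]
wrist_force: [0.0, 0.2, 0.1]
grip_width: 0.996
grip_force: 0.0
```

jog_arm(moves="0 0 0 0.1 1.1 0 1;0 0 0 0.1 1.1 -5 1;0 0 0 0.1 1.1 -10.4 1;0 0 0 0.1 1.1 -10.4 1;0 0 0 0.1 1.1 -10.4 1")

```text
time: 3.82
position: [0.5663, 0.2251, 0.086]
tcp_rot: [180.0, -0.2, 15.0]
wrist_force: [0.4, 0.1, 0.1]
grip_width: 1.003
grip_force: 0.0
```

jog_arm(moves="0 0 0 0 0 0 0;0 0 0 0 0 0 0;0 0 0 0 0 0 0;0 0 0 0 0 0 0;0 0 0 0 0 0 0", force=20)

```text
time: 4.45
position: [0.5663, 0.2237, 0.0854]
tcp_rot: [179.9, -0.1, 15.0]
wrist_force: [1.0, -4.7, 4.7]
grip_width: 0.194
grip_force: 20.4
```

jog_arm(moves="0 0 0 0 0 0 0;0 0 0 0 0 0 0;0 0 0 0 0 0 0;0 0 0 0 0 0 0;0 0 0 0 0 0 0")

```text
time: 5.08
position: [0.5662, 0.2237, 0.0854]
tcp_rot: [179.9, -0.1, 15.0]
wrist_force: [0.3, -5.0, 4.4]
grip_width: 0.193
grip_force: 20.4
```

jog_arm(moves="0 0 0 0 -0.14 0 0.5;0 0 0 0 -0.14 0 0.5;0 0 0.13 0 -0.14 0 0.5;0 0 0.13 0 -0.14 0 0.5;0 0 0.13 0 -0.14 0 0")

```text
time: 5.7
position: [0.5647, 0.2236, 0.0841]
tcp_rot: [-180.0, 0.0, 22.4]
wrist_force: [-0.2, -1.0, 0.0]
grip_width: 0.296
grip_force: 0.0
```

jog_arm(moves="0 0 0 0 0 0 0;0 0 0 0 0 0 0;0 0 0 0 0 0 0;0 0 0 0 0 0 0;0 0 0 0 0 0 0")

```text
time: 6.32
position: [0.5651, 0.2231, 0.0843]
tcp_rot: [180.0, 0.0, 22.4]
wrist_force: [0.8, -4.0, 0.4]
grip_width: 0.211
grip_force: 19.8
```

jog_arm(moves="0 0 0 0 -0.05 0 0.5;0 0 0 0 -0.05 0 0.5;0 0 -0.25 0 -0.05 0 0.5;0 0 -0.25 0 -0.05 0 0.5;0 0 -0.25 0 -0.05 0 0")

```text
time: 6.95
position: [0.5648, 0.2234, 0.0843]
tcp_rot: [-180.0, 0.0, 8.2]
wrist_force: [-0.1, -0.5, -0.9]
grip_width: 0.302
grip_force: 0.0
```

jog_arm(moves="0 0 0 0 0 0 0;0 0 0 0 0 0 0;0 0 0 0 0 0 0;0 0 0 0 0 0 0;0 0 0 0 0 0 0", force=40)

```text
time: 7.58
position: [0.5648, 0.2233, 0.0844]
tcp_rot: [-180.0, 0.0, 8.1]
wrist_force: [-1.9, 2.6, 2.8]
grip_width: 0.156
grip_force: 39.1
```

jog_arm(moves="0 0 0.17 0 0 0 0;0 0 0.34 0 0 0 0;0 0 0.51 0 0 0 0;0 0 0.68 0 0 0 0;0 0 0.85 0 0 0 0")

```text
time: 8.2
position: [0.5655, 0.2223, 0.0844]
tcp_rot: [179.9, 0.0, 57.1]
wrist_force: [-0.4, -1.0, 1.1]
grip_width: 0.156
grip_force: 40.1
```

jog_arm(moves="0 0 0.17 0 0 0 0;0 0 0.34 0 0 0 0;0 0 0.51 0 0 0 0;0 0 0.68 0 0 0 0;0 0 0.84 0 0 0 0")

```text
time: 8.82
position: [0.5667, 0.2221, 0.0844]
tcp_rot: [179.8, 0.1, 105.3]
wrist_force: [1.9, -1.6, 0.4]
grip_width: 0.16
grip_force: 39.9
```

jog_arm(moves="0 0 0 0 0 0 0;0 0 0 0 0 0 0;0 0 0 0 0 0 0")

```text
time: 9.2
position: [0.5666, 0.2221, 0.0845]
tcp_rot: [179.8, 0.1, 104.9]
wrist_force: [4.9, -2.7, -0.8]
grip_width: 0.157
grip_force: 38.7
```

jog_arm(moves="0 0 0 0 0 0 0.4;0 0 0 0 0 0 0.4;0 0 0 0 0 0 0.4;0 0 0 0 0 0 0.4")

```text
time: 9.7
position: [0.5646, 0.2231, 0.0843]
tcp_rot: [-180.0, -0.0, 105.0]
wrist_force: [0.5, 0.9, 0.5]
grip_width: 0.401
grip_force: 0.0
```

jog_arm(moves="0 0 0 0 0 0 0;0 0 0 0 0 0 0;0 0 0 0 0 0 0;0 0 0 0 0 0 0;0 0 0 0 0 0 0", force=25)

```text
time: 10.32
position: [0.5662, 0.2234, 0.0846]
tcp_rot: [179.8, -0.0, 104.9]
wrist_force: [4.3, 3.0, -2.0]
grip_width: 0.158
grip_force: 28.7
```

```bash
python3 -c "
from h import *
import time
s=[]
for _ in range(4):
  cam('top');s.append(read_state()['position'])
print(np.mean(s,0),np.std(s,0),read_state()['grip_width'])
d=cam('top');c=cv2.resize(d['img'][135:200,150:215],(520,520),interpolation=cv2.INTER_CUBIC)"
```

```text
[0.56618444 0.22341834 0.08458203] [2.62848970e-06 6.42473809e-06 4.04998115e-06] 0.158532779273536
```

jog_arm(moves="0 0 0 0 0 0 0.6;0 0 0 0 0 0 0.6;0 0 0 0 0 0 0.6;0 0 0 0 0 6 0.8;0 0 0 0 0 12 0.8")

```text
time: 11.2
position: [0.564, 0.2226, 0.2043]
tcp_rot: [-179.8, -0.0, 104.9]
wrist_force: [1.5, 0.4, 0.5]
grip_width: 0.8
grip_force: 0.0
```

jog_arm(moves="0 0 0.17 -0.6 -6 0 0.75;0 0 0.34 -1.2 -12 0 0.75;0 0 0.5 -1.8 -18 0 0.75;0 0 0.65 -2.4 -24 0 0.75;0 0 0.785 -3 -30 0 0.75")

```text
time: 11.82
position: [0.5342, -0.0788, 0.2044]
tcp_rot: [-180.0, -0.0, 150.2]
wrist_force: [0.7, 0.7, 0.6]
grip_width: 0.743
grip_force: 0.0
```

jog_arm(moves="0 0 0 -0.6 -4 -5 0.75;0 0 0 -0.6 -4 -10 0.75;0 0 0 -0.6 -4 -12 0.75;0 0 0 -0.6 -4 -12 0.75;0 0 0 -0.6 -4 -12 0.75")

```text
time: 12.45
position: [0.5295, -0.1172, 0.0851]
tcp_rot: [180.0, 0.1, 149.9]
wrist_force: [0.5, -0.2, 1.1]
grip_width: 0.755
grip_force: 0.0
```

jog_arm(moves="0 0 0 -0.15 -0.23 0 0.75;0 0 0 -0.15 -0.23 -4 0.75;0 0 0 -0.15 -0.23 -6.2 0.75;0 0 0 -0.15 -0.23 -6.2 0.75", force=20)

```text
time: 12.95
position: [0.527, -0.1191, 0.0219]
tcp_rot: [-180.0, -0.1, 149.9]
wrist_force: [-0.5, 0.1, 0.0]
grip_width: 0.75
grip_force: 0.0
```

jog_arm(moves="0 0 0 0 0 0 0.48;0 0 0 0 0 0 0.48;0 0 0 0 0 0 0.48;0 0 0 0 0 0 0.48;0 0 0 0 0 0 0.48")

```text
time: 13.58
position: [0.5283, -0.1197, 0.0238]
tcp_rot: [180.0, 0.2, 149.9]
wrist_force: [-1.5, 0.3, 5.1]
grip_width: 0.509
grip_force: 21.0
```

jog_arm(moves="0 0 0 0 0 0.3 0.75;0 0 0 0 0 0.3 0.75;0 0 -0.18 0 0 0.3 0.75;0 0 -0.36 0 0 0.3 0.75;0 0 -0.54 0 0 0.3 0.75")

```text
time: 14.2
position: [0.5273, -0.1193, 0.0252]
tcp_rot: [-180.0, -0.0, 118.6]
wrist_force: [0.2, 0.2, -0.8]
grip_width: 0.752
grip_force: 0.0
```

jog_arm(moves="0 0 -0.18 0 0 0 0.75;0 0 -0.36 0 0 0 0.75;0 0 -0.54 0 0 0 0.75;0 0 -0.72 0 0 0 0.75;0 0 -0.9 0 0 0 0.75")

```text
time: 14.82
position: [0.5274, -0.1193, 0.0251]
tcp_rot: [-180.0, -0.0, 67.1]
wrist_force: [0.4, 0.0, 0.6]
grip_width: 0.752
grip_force: 0.0
```

jog_arm(moves="0 0 -0.13 0 0 0 0.75;0 0 -0.13 0 0 0 0.48;0 0 -0.13 0 0 0 0.48;0 0 -0.13 0 0 0 0.48;0 0 -0.13 0 0 0 0.48")

```text
time: 15.45
position: [0.5275, -0.1194, 0.0254]
tcp_rot: [180.0, -0.0, 60.0]
wrist_force: [0.1, 0.5, 2.4]
grip_width: 0.508
grip_force: 20.5
```

jog_arm(moves="0 0 0 0 0 0 0.75;0 0 0 0 0 0 0.75;0 0 -0.18 0 0 0 0.75;0 0 -0.36 0 0 0 0.75;0 0 -0.54 0 0 0 0.75")

```text
time: 16.08
position: [0.5273, -0.1193, 0.0252]
tcp_rot: [-180.0, 0.0, 28.7]
wrist_force: [-0.5, -0.1, 0.2]
grip_width: 0.748
grip_force: 0.0
```

jog_arm(moves="0 0 -0.18 0 0 0 0.75;0 0 -0.245 0 0 -0.1 0.75;0 0 -0.245 0 0 -0.1 0.48;0 0 -0.245 0 0 -0.1 0.4;0 0 -0.245 0 0 -0.1 0.4", force=50)

```text
time: 16.7
position: [0.5274, -0.1193, 0.0246]
tcp_rot: [-180.0, 0.0, 15.0]
wrist_force: [-0.9, 0.5, 4.8]
grip_width: 0.503
grip_force: 50.6
```

jog_arm(moves="0 0 0 0 0 0 0.4;0 0 0 0 0 0 0.4;0 0 0 0 0 0 0.4;0 0 0 0 0 3 0.4;0 0 0 0 0 6 0.4")

```text
time: 17.32
position: [0.5269, -0.1191, 0.084]
tcp_rot: [-179.9, 0.1, 15.0]
wrist_force: [0.1, -0.7, -1.4]
grip_width: 0.502
grip_force: 51.5
```

jog_arm(moves="0 0 0 0.5 6 6 0.4;0 0 0 1 12 6 0.4;0 0 0 1.5 18 6 0.4;0 0 0 2 24 6 0.4;0 0 0 2 24 6 0.4")

```text
time: 17.95
position: [0.5468, 0.1246, 0.1438]
tcp_rot: [-180.0, 0.0, 15.3]
wrist_force: [0.0, -0.6, -1.9]
grip_width: 0.502
grip_force: 51.6
```

Run:
```python
from h import *
st=read_state(); p=st["position"]; print(p,st["tcp_rot"])
o=[]
for n in("scene","top"):
    d=cam(n); m=p-[0,0,.0076]; u=proj(d,m); print(n,u)
    x,y=np.round(u).astype(int); c=d["img"][y-25:y+25,x-25:x+25]
    h,s,v=[a.astype(int) for a in cv2.split(cv2.cvtColor(c,cv2.COLOR_BGR2HSV))]
    r=((h<6)|(h>173))&(s>130); vv,uu=np.nonzero(r)
    if len(uu): print("red",len(uu),uu.mean()+x-25,vv.mean()+y-25)
    for a in range(-15,46,15):
        t=np.radians(a); print(a,proj(d,m+.0245*np.array([np.cos(t),np.sin(t),0])))
    o.append(cv2.resize(c,(400,400),interpolation=cv2.INTER_CUBIC))
cv2.imwrite("pics/c3.png",np.hstack(o))
```

```text
[0.54675925 0.12457863 0.14377989] [-1.79951736e+02  1.74230715e-02  1.53204168e+01]
scene [306.03126301 165.10994523]
red 39 308.3076923076923 156.35897435897436
-15 [310.24485004 168.3506231 ]
0 [311.75402354 167.8175805 ]
15 [312.86019069 167.10145396]
30 [313.48990843 166.25432357]
45 [313.60532061 165.3364586 ]
top [208.38854273 167.95296431]
-15 [210.58516993 159.75957343]
0 [208.38185599 159.50172125]
15 [206.17953982 159.81866308]
30 [204.12733573 160.68894218]
45 [202.36432043 162.05385284]
```

View pics/c3.png

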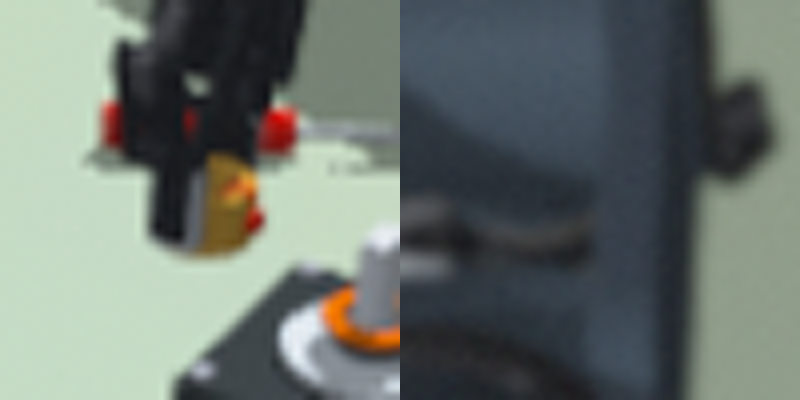

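The scene view shows the collar held, with its red screw head at about (312.6,166.8). That matches a screw yaw of 15–20°, so it's aligned with the yellow mark. Next I'll move over the spindle.

jog_arm(moves="0 0 0 1 6 0 0.4;0 0 0 1.9 9.9 0 0.4;0 0 0 1.9 9.9 0 0.4;0 0 0 1.9 9.9 0 0.4;0 0 0 1.9 9.9 0 0.4", force=60)

```text
time: 18.68
position: [0.5662, 0.2177, 0.144]
tcp_rot: [180.0, 0.1, 14.9]
wrist_force: [0.4, 0.1, -1.7]
grip_width: 0.497
grip_force: 61.2
```

jog_arm(moves="0 0 0 0 0.58 0 0.4;0 0 0 0 0.58 -1 0.4;0 0 0 0 0.58 -2.4 0.4;0 0 0 0 0.58 -2.4 0.4;0 0 0 0 0.58 -2.4 0.4")

```text
time: 19.3
position: [0.5664, 0.2254, 0.1199]
tcp_rot: [-180.0, 0.0, 15.0]
wrist_force: [0.7, 1.8, -1.6]
grip_width: 0.492
grip_force: 61.2
```

Run:
```python
from h import *
st=read_state(); print(st["position"],st["tcp_rot"],st["wrist_force"])
d=cam("scene"); u=proj(d,[.566,.2235,.09]); x,y=np.round(u).astype(int)
cv2.imwrite("pics/c4.png",cv2.resize(d["img"][y-25:y+25,x-25:x+25],(500,500),interpolation=cv2.INTER_CUBIC)); print(u)
```

```text
[0.56635376 0.22543177 0.11989298] [-1.79998782e+02  3.70131949e-02  1.50031894e+01] [ 0.70775993  1.84106952 -1.59216528]
[328.54076914 169.96349432]
```

View pics/c4.png

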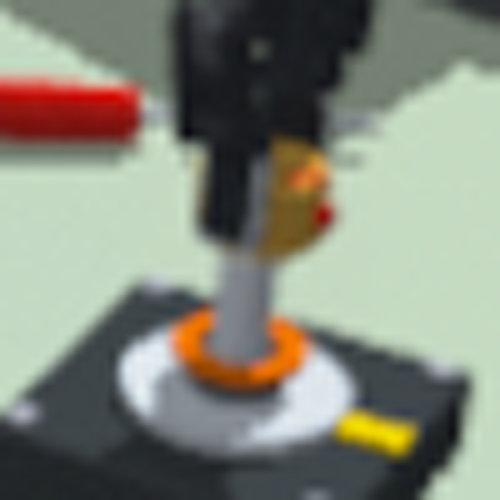

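The collar hangs just above the spindle tip, with its screw on the yellow-mark side. I'll correct y and lower slowly.

jog_arm(moves="0 0 0 0 -0.19 0 0.4;0 0 0 0 -0.19 0 0.4;0 0 0 0 -0.19 -0.2 0.4;0 0 0 0 -0.19 -0.2 0.4;0 0 0 0 -0.19 -0.2 0.4")

```text
time: 19.98
position: [0.5664, 0.2236, 0.1183]
tcp_rot: [-180.0, 0.0, 15.0]
wrist_force: [0.2, 0.2, -0.9]
grip_width: 0.499
grip_force: 61.2
```

jog_arm(moves="0 0 0 0 0 -0.2 0.4;0 0 0 0 0 -0.4 0.4;0 0 0 0 0 -0.6 0.4;0 0 0 0 0 -0.6 0.4")

```text
time: 20.48
position: [0.5663, 0.2235, 0.112]
tcp_rot: [-180.0, 0.0, 15.0]
wrist_force: [-0.8, -0.8, -1.6]
grip_width: 0.495
grip_force: 61.2
```

jog_arm(moves="0 0 0 0 0 -0.4 0.4;0 0 0 0 0 -0.8 0.4;0 0 0 0 0 -1.2 0.4;0 0 0 0 0 -1.2 0.4")

```text
time: 20.98
position: [0.5661, 0.2235, 0.0998]
tcp_rot: [-180.0, 0.1, 15.0]
wrist_force: [0.1, 0.0, -1.5]
grip_width: 0.499
grip_force: 61.2
```

jog_arm(moves="0 0 0 0 0 -0.5 0.4;0 0 0 0 0 -1 0.4;0 0 0 0 0 -1.5 0.4;0 0 0 0 0 -1.9 0.4;0 0 0 0 0 -1.9 0.4")

```text
time: 21.6
position: [0.5661, 0.2235, 0.0808]
tcp_rot: [-180.0, 0.1, 15.0]
wrist_force: [0.4, 0.8, -1.7]
grip_width: 0.495
grip_force: 61.2
```

jog_arm(moves="0 0 0 0 0 -0.4 0.4;0 0 0 0 0 -0.8 0.4;0 0 0 0 0 -1.2 0.4;0 0 0 0 0 -1.2 0.4;0 0 0 0 0 -1.2 0.4")

```text
time: 22.22
position: [0.5669, 0.2236, 0.0703]
tcp_rot: [180.0, -0.1, 15.0]
wrist_force: [-2.1, 0.1, 5.3]
grip_width: 0.498
grip_force: 61.9
```

jog_arm(moves="0 0 0 0 0 -0.2 0.4;0 0 0 0 0 -0.35 0.4;0 0 0 0 0 -0.35 0.4;0 0 0 0 0 -0.35 0.4;0 0 0 0 0 -0.35 0.4")

```text
time: 22.85
position: [0.5669, 0.2236, 0.0673]
tcp_rot: [180.0, -0.1, 15.0]
wrist_force: [-2.5, -0.5, 8.5]
grip_width: 0.494
grip_force: 62.0
```

Run:
```python
from h import *
F=[]
d=cam("scene"); u=proj(d,[.566,.2235,.06]); x,y=np.round(u).astype(int)
cv2.imwrite("pics/c5.png",cv2.resize(d["img"][y-25:y+25,x-25:x+25],(500,500),interpolation=cv2.INTER_CUBIC)); print(u)
for _ in range(8): cam("scene"); s=read_state(); F.append(np.r_[s["wrist_force"],s["position"],s["grip_force"]])
print(np.round(np.mean(F,0),4))
```

```text
[327.62966246 177.50773591]
[-2.0104 -0.5406  8.4075  0.5669  0.2236  0.0673 62.0161]
```

View pics/c5.png

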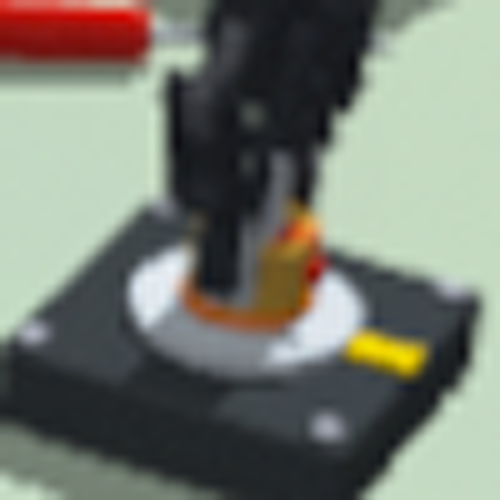

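The collar sits pressed onto the orange seat, with its screw at about (316,266) on the yellow-mark side. One numeric check of the screw's angle, then I'll hand it in.

Run:
```python
from h import *
d=cam("scene"); x0,y0=328-25,178-25
print("seen",x0+316.5/10-.5,y0+266.5/10-.5)
for a in(-15,0,15,30,45):
    t=np.radians(a); print(a,proj(d,np.array([.5662,.2235,.0597])+.0245*np.array([np.cos(t),np.sin(t),0])))
```

```text
seen 334.15 179.15
-15 [331.92520261 180.8143752 ]
0 [333.28194282 180.28643868]
15 [334.2447415 179.5770004]
30 [334.74994769 178.73744233]
45 [334.76776591 177.82734064]
```

The screw reads about 15–20°, which is well inside tolerance.

```bash
python3 -c "
from plant import finish_job
print(finish_job())"
```

```text
the job is handed in; nothing more can be done
None
```

I handed the job in at about 23 s: the collar is on the spindle with its screw about 0–5° off the yellow mark, the seat is pressed roughly 9 of its 10 mm, and the collar is still gripped at about 62 N; no verdict came back.

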